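# Pack out a flow cell clamp and hold it shut

## Robot

A 7-joint arm with a two-finger parallel gripper is mounted at the origin on the work surface. World frame = base frame: x ahead of the robot, y to its left, z up, the work surface at z = 0. Lengths are in m, angles in rad, forces in N, time in s.
With the tool pointing down it reaches from about 0.425 to 0.925 m from the base axis. Payload 6.8 kg.
Tool frame: the origin (TCP) lies on the centre line of the jaws, within the pads' length; the fingertips stand 8 mm ahead of it and the grasp point (between the pads) lies 11 mm behind it (r.finger_overhang is the distance from the TCP to the fingertips, in m); x points along the fingers, z is the direction in which the jaws open and shut, and the axes are right-handed (so a half turn about x gives the same grasp; the last joint's range is limited). The gripper opens to 85 mm and grips with 20 to 120 N. Pads are 22 mm wide; open, the fingers measure 114 mm over their backs; the gripper's body (76 mm by 85 mm) begins 54 mm behind the grasp point. The pads swing forward as they close: fully open they stand 13 mm farther back than shut.
Start: joints at [1.197, 0.477, 0.022, 1.555, -0.011, 1.109, -0.083], TCP at [0.177, -0.651, 0.239] pointing down, gripper open.
Joint ranges: [-2.96, 2.96], [-0.34, 2.1], [-1.41, 1.46], [0.24, 2.44], [-1.37, 4.51], [0.17, 1.92], [-2.96, 2.96]. Speed limits (rad/s): [2.39, 2.39, 3.14, 3.14, 3.14, 3.14, 3.14].

## Interface

Orientations are given as a rotation vector (axis times angle).
In Python, from bench import r gives the robot as it stands. The module is installed in compiled form; this text tells all that it offers.
- The arm moves only by the tool play_rows, never from a script. Its argument "plan" is a list of rows, each a list of 5 numbers: the opening, from -1 (shut) to 1 (fully open), then the shift along the world's x, y, z in m, then the turn about the world's z in rad. A call has 1 to 10 rows; each row is the pose to reach, as a shift and turn from the pose commanded when the call began; what a row does not reach only later rows make up. A row lasts 1/10 s, in which the tool goes at most 50 mm and 8.59 degrees, less where a joint would pass 70% of its speed; a pose out of reach is approached as far as the arm can. A call with a gripper value outside its range is refused whole. The fingers move at their own pace and stop on an object; "force" is the grip in N (left out, the last holds). Time passes only in rows, so rows that repeat a pose let the fingers close. It gives the time, the measured TCP pose, the force and the opening at its end, in the units of the state.
- r.get_obs(): the state, without advancing time (a new reading comes with each control period).
- r.grab_frame(name): name is "side" or "top" or "wrist"; returns a dict with "pixels" (400x640x3 uint8, blue, green, red), "z_map" (400x640 float32, m along the optical axis (not along the pixel's ray), 0 where there is no reading), "vfov" (degrees; the focal length in pixels is half the picture's height over the tangent of half this angle, whatever the lens; pixels are square), "cx", "cy" (the principal point, pixels), "R" (3x3) and "t" (3): a world point X has camera coordinates R X + t; the wrist camera has in their place "tool_from_camera" (4x4, takes a point from camera to tool coordinates, whose origin is the TCP and whose axes are the tool frame's). Camera axes: x right, y down, z forward; pixel columns grow to the right and rows downward; lengths in m; the calibration is good to about 2 mm. The wrist camera is an equidistant fisheye: a pixel r from the principal point sees the ray r / f radians off the axis. A picture is of the moment at which its call begins: read the wrist's pose just before it.
- r.hand_in(): hands the job in, once; it reports no verdict.
Trained networks look in a picture, given as the dict that the camera call returned (one of the last four; its "shot" number tells which), for a name from the list of things; names that differ only in an ending like _2 or _b are one class to them, and where a whole thing is asked for, a point or a joint stands for the part that bears it (a point fixed in the world has none). Each returns a list of dicts, best first, with "conf" (0 to 1); they miss things now and then, are a little off and sometimes report something else, mostly with a low value. They report only what shows in the picture. A call takes as long as a camera call. They do not tell look-alikes from the thing itself.
- r.outline_of(picture, label): "mask" (400x640 bool, what is visible of it) and "bbox" ([left, top, right, bottom] as shares, 0 to 1, of the picture: columns of its width, rows of its height, round what is visible of it).
- r.pinpoint(picture, label): "position" ([column, row] as shares, 0 to 1, of the picture: columns of its width, rows of its height: a listed point, or the origin of a listed thing).
The state is a dict: "clock": time; "joints": joint angles; "qvel": joint speeds; "tau": joint torques, N m; "tcp_pos": TCP position; "orientation": TCP orientation; "contact_force": force on the tool from outside, world axes, zero at the start; "moment": the same for the moment, N m; "grip_width": finger opening in m.
Only numpy, scipy, OpenCV 4.12 (cv2) and the standard library are available. Lean on these libraries where they do the work, as an engineer would, in place of code of your own. Each camera call takes 0.05 s, during which the arm holds its last target.

## Task

The hand clamp on the lab bench has too short a stroke to reach the flow cell screwed to its bed. Stand spacers from the tray upright in the clamp's channel, between jaw and cell, until pushing the sprung jaw squeezes them against the cell; any spacers you do not need stay standing on the tray. Finish while holding: keep pushing the jaw so that the stack stays squeezed firmly (not crushed) between jaw and cell, without touching the spacers, and leave the other things on the bench alone.

Things in the scene. Friction and masses are not known exactly. Their poses are not given: they have to be found in the camera images.
- clamp: Clamp bed, aluminium, 260 x 70 mm, fixed to the bench (place and direction vary). Origin: centre of its underside. Its x axis is the closing direction, from the jaw to the cell; z up. The channel along x has its floor 12 mm above the bench, is 54 mm wide, and has 8 mm thick side walls whose tops are 24 mm above the bench. A 46 mm high end plate closes its -x end (inner face at x = -120 mm).
- jaw (a joint): Travel of the sprung jaw along the clamp's +x axis, m: 0 = fully open, where the spring returns it (jaw face then at x = -15 mm in the clamp's frame), 0.036 = end of its stroke. The spring pushes it open with 2.8 N at 0 and 5.7 N at 0.036; it does not latch. A push against a stack must beat the spring and still squeeze.
- jaw_face (a point): Centre of the jaw's front face (32 mm above the bench); moves with the jaw. The grey jaw block reaches 80 mm back from it, is 46 mm wide, and its top is 50 mm above the bench. Axes as the clamp's.
- jaw_post (a point): Centre of the black upright post on the jaw, 65 mm behind the jaw face (clamp -x), by which the jaw is pinched or pushed: 16 mm along the clamp's x, 24 mm across, from the jaw's top (50 mm above the bench) to 90 mm above the bench; this point is 70 mm above the bench. Moves with the jaw.
- cell_face (a point): Centre of the face of the white flow cell that looks to the jaw (32 mm above the bench), on the clamp's centre line. The cell is fixed; it reaches 40 mm on along the clamp's +x, is 46 mm wide, its top 50 mm above the bench. The gap from the open jaw's face to this face is 49 to 89 mm.
- tray: Shallow steel tray fixed to the bench, 210 mm (its x) x 180 mm (its y), floor 4 mm thick, rim 14 mm high. Origin: centre of its underside.
- cell: The flow cell (see cell_face); origin on the channel floor under that face, axes as the clamp's.
- spacer1_mid (a point): White plastic spacer standing upright on the tray, about 90 g; four alike. A plate 20 mm thick (its x), 44 mm wide (its y), 40 mm high, with a grip knob centred on top, 12 mm (x) by 16 mm (y) and 32 mm high; 72 mm high in all. This point is on its upright centre line, 36 mm above its foot; the knob's centre is 20 mm above this point. In the channel its x lies along the clamp's x (either way round).
- spacer2_mid (a point): White plastic spacer standing upright on the tray, about 90 g; four alike. A plate 20 mm thick (its x), 44 mm wide (its y), 40 mm high, with a grip knob centred on top, 12 mm (x) by 16 mm (y) and 32 mm high; 72 mm high in all. This point is on its upright centre line, 36 mm above its foot; the knob's centre is 20 mm above this point. In the channel its x lies along the clamp's x (either way round).
- spacer3_mid (a point): White plastic spacer standing upright on the tray, about 90 g; four alike. A plate 20 mm thick (its x), 44 mm wide (its y), 40 mm high, with a grip knob centred on top, 12 mm (x) by 16 mm (y) and 32 mm high; 72 mm high in all. This point is on its upright centre line, 36 mm above its foot; the knob's centre is 20 mm above this point. In the channel its x lies along the clamp's x (either way round).
- spacer4_mid (a point): White plastic spacer standing upright on the tray, about 90 g; four alike. A plate 20 mm thick (its x), 44 mm wide (its y), 40 mm high, with a grip knob centred on top, 12 mm (x) by 16 mm (y) and 32 mm high; 72 mm high in all. This point is on its upright centre line, 36 mm above its foot; the knob's centre is 20 mm above this point. In the channel its x lies along the clamp's x (either way round).
- keypad: Bystander: grey numeric keypad, 130 x 85 x 20 mm, lying on the bench. Origin: centre of underside.
- reagent: Bystander: amber bottle, 70 mm diameter, 170 mm high. Origin: centre of underside.
- dish: Bystander: open glass dish, 90 mm diameter, 50 mm high. Origin: centre of underside.
Not all that is in view belongs to the job. What is shaped like the part that bears spacer2_mid but orange, purple or turquoise is not meant.

How it is judged:
By the outcome, as a careful person would: the job done as asked, in the order asked, and still so for the second after the job is handed in, while the arm keeps its last pose, push and grip.
It also fails if it takes over 72 s, if anything falls off the work surface, if the arm or the gripper's body presses on something with over 40 N, if the wrist force passes 120 N, or if a joint passes its speed limit or range.

## Working session

There is one attempt and no reset: what is moved stays moved. The work goes in short steps, Python scripts to look and compute and a tool call to move; the robot and the scene stay as the last step left them, time stands still between calls to the robot, and variables do not carry over. Pictures are saved under pics/ and viewed, and the job is handed in when it is done.

Besides the shell and the picture viewer there is one more tool, called as name(argument=value, ...), one argument or row to a line, values as JSON. play_rows: Moves the arm, as the interface text tells. Its arguments: {"type":"object","properties":{"plan":{"type":"array","items":{"type":"array","items":{"type":"number"}}},"force":{"type":"number"}},"required":["plan"]}

```bash
mkdir -p pics; cat > h.py <<'E'
import numpy as np,cv2
from bench import r
def f(p): return 200/np.tan(np.radians(p['vfov'])/2)
def world(p,u,v,z=None):
    F=f(p);R=np.array(p['R']);t=np.array(p['t'])
    d=np.array([(u-p['cx'])/F,(v-p['cy'])/F,1.])
    if z is None:
        dd=p['z_map'][int(round(v)),int(round(u))]; return R.T@(d*dd-t)
    o=-R.T@t; w=R.T@d; return o+w*(z-o[2])/w[2]
def proj(p,X):
    c=np.array(p['R'])@np.array(X)+np.array(p['t']);F=f(p)
    return c[0]/c[2]*F+p['cx'],c[1]/c[2]*F+p['cy']
def cloud(p):
    v,u=np.mgrid[0:400,0:640];F=f(p);d=p['z_map']
    P=np.stack([(u-p['cx'])/F*d,(v-p['cy'])/F*d,d],-1)
    return (P-np.array(p['t']))@np.array(p['R'])
E
python3 - <<'E'
from h import *
o=r.get_obs();print(o)
for n in ('top','side'):
    p=r.grab_frame(n);cv2.imwrite(f'pics/{n}0.png',p['pixels']);print(n,f(p),(-np.array(p['R']).T@p['t']))
    for l in ['clamp','jaw_face','jaw_post','cell_face','tray','spacer1_mid','keypad','reagent','dish']:
        print(l,[(np.round(np.array(q['position'])*[640,400],1).tolist(),round(q['conf'],2)) for q in r.pinpoint(p,l)][:8])
E
```

```text
{'clock': 0.0, 'joints': array([ 1.1969216 ,  0.47779957,  0.0223107 ,  1.55643782, -0.01153093,
        1.10928419, -0.08310361]), 'qvel': array([-0.00153942, -0.0010697 ,  0.0012506 ,  0.00032047, -0.00095524,
       -0.00015101, -0.00212407]), 'tau': array([-7.20674848e-05, -5.96435809e+01,  1.60783734e+00, -2.81192797e+01,
        1.24231828e-02,  9.38416051e-03, -1.03941244e-05]), 'tcp_pos': array([ 0.17715774, -0.65074887,  0.23833124]), 'orientation': array([ 1.01226242,  1.32481815, -1.01056523]), 'contact_force': array([ 0.13572636, -0.90079394,  0.23056229]), 'moment': array([-0.01663895, -0.00714914,  0.00440892]), 'grip_width': 0.08528172622624584}
top 409.0487582868324 [ 0.42828361 -0.02456986  1.34284921]
clamp [([281.4, 213.0], 0.92)]
jaw_face [([276.4, 211.5], 0.64), ([184.7, 194.7], 0.54)]
jaw_post [([254.6, 212.9], 0.8)]
cell_face []
tray [([379.8, 222.0], 0.63)]
spacer1_mid [([396.0, 234.4], 0.54)]
keypad [([327.4, 154.1], 0.76), ([396.9, 234.8], 0.63), ([381.1, 220.4], 0.62)]
reagent []
dish [([458.9, 200.5], 0.85)]
side 362.63291856538774 [ 0.34189325 -0.78124129  0.58089215]
clamp [([300.4, 206.5], 0.81)]
jaw_face [([300.5, 191.7], 0.83), ([286.6, 172.3], 0.5)]
jaw_post [([287.4, 172.5], 0.57)]
cell_face [([307.9, 205.8], 0.7), ([288.5, 170.7], 0.54)]
tray [([320.9, 284.7], 0.63)]
spacer1_mid [([313.2, 289.8], 0.88), ([307.3, 209.7], 0.52), ([410.0, 386.1], 0.48)]
keypad [([378.7, 220.2], 0.71)]
reagent [([292.2, 159.2], 0.78)]
dish [([411.5, 381.8], 0.78)]
```

View pics/top0.png

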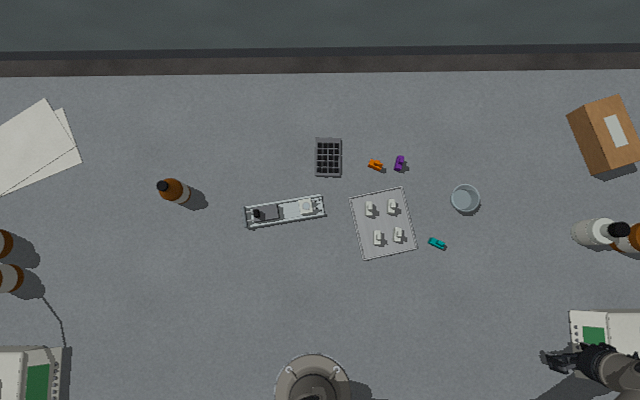

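View pics/side0.png

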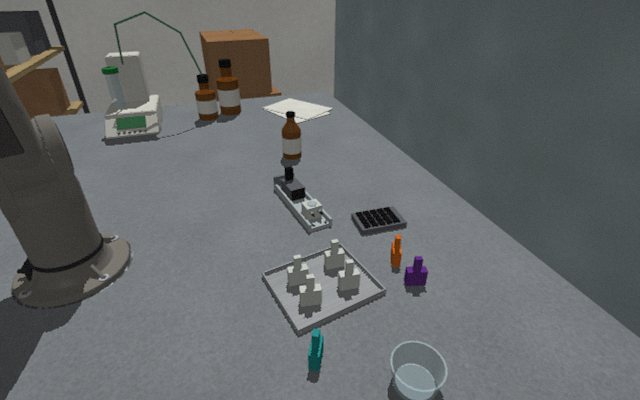

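```bash
python3 - <<'E'
from h import *
p=r.grab_frame('top');im=p['pixels'];C=cloud(p)
cv2.imwrite('pics/top_crop.png',cv2.resize(im[130:290,230:490],None,fx=3,fy=3,interpolation=cv2.INTER_CUBIC))
# height blobs
z=C[...,2]
for n,(u0,u1,v0,v1),h in [('spk',(340,425,180,270),(0.062,0.1)),('clampwall',(235,335,185,240),(0.018,0.034)),('jaw/cell',(235,335,185,240),(0.042,0.056)),('post',(235,335,185,240),(0.08,0.1)),('tray',(335,425,180,270),(0.008,0.018))]:
    m=np.zeros((400,640),np.uint8);m[v0:v1,u0:u1]=((z>h[0])&(z<h[1]))[v0:v1,u0:u1]
    k,l,s,c=cv2.connectedComponentsWithStats(m)
    for i in range(1,k):
        if s[i,4]<4: continue
        pts=C[l==i];rc=cv2.minAreaRect(pts[:,:2].astype(np.float32)*1000)
        print(n,s[i,4],np.round(c[i],1),np.round(pts.mean(0),4),np.round(rc[0],1),np.round(rc[1],1),round(rc[2],1))
E
```

```text
spk 26 [392.2 204.4] [ 0.5781 -0.2509  0.0726] [ 578.4 -251.1] [11.5 15.8] 86.1
spk 26 [369.2 206.5] [ 0.5722 -0.1791  0.0729] [ 572.1 -179.3] [11.5 16.3] 88.0
spk 23 [398.7 233.2] [ 0.4883 -0.2679  0.0741] [ 488.2 -268.3] [11.9 15.5] 78.4
spk 28 [377.9 236.5] [ 0.4788 -0.2036  0.0723] [ 478.8 -204.8] [12.6 15.5] 89.3
clampwall 134 [293.3 198.9] [0.6049 0.0608 0.0234] [605.2  60.2] [  9.3 175.5] 9.6
clampwall 53 [254.2 205.4] [0.5847 0.188  0.0239] [585.1 186.6] [ 8.1 69.1] 9.6
clampwall 12 [245.5 214.8] [0.5542 0.2154 0.0272] [553.5 214.7] [34.   4.9] 4.2
clampwall 205 [285.3 219.4] [0.5384 0.0868 0.0234] [539.8  90.8] [ 12.7 256. ] 9.1
jaw/cell 184 [304.9 205.6] [0.5796 0.0223 0.0497] [580.5  20.4] [46.2 45.1] 8.1
jaw/cell 306 [266.4 212.2] [0.5595 0.1449 0.0496] [559.7 150.4] [46.5 79.5] 8.9
jaw/cell 57 [243.2 216.4] [0.5471 0.2193 0.0459] [549.  219.1] [65.5  9.9] 7.8
post 44 [255.1 212.5] [0.5549 0.1745 0.0882] [555.4 175.2] [23.  16.3] 10.3
tray 10 [393.7 187.9] [ 0.6399 -0.2687  0.0118] [ 640.3 -268.2] [ 6.4 16. ] 33.2
tray 77 [405.4 206.1] [ 0.5794 -0.3046  0.0123] [ 579.4 -3
[... 288 characters left out ...]
 [ 0.6176 -0.1618  0.0122] [ 617.6 -160.9] [13.5  6.2] 88.5
tray 4 [349.8 202.8] [ 0.5916 -0.1231  0.0153] [ 591.3 -123.6] [7.6 2.8] 22.2
tray 13 [364. 208.] [ 0.5743 -0.1696  0.0115] [ 574.1 -169.6] [ 0.6 38.6] 89.5
tray 46 [354.1 222. ] [ 0.529  -0.1361  0.0125] [ 529.2 -136.8] [107.    5.7] 11.8
tray 11 [386.9 210.5] [ 0.5656 -0.244   0.0121] [ 566.6 -243.2] [26.3  9.3] 25.1
tray 63 [408.3 244.4] [ 0.455  -0.3095  0.0122] [ 451.8 -308.9] [48.3 96.5] 51.3
tray 23 [360.  247.8] [ 0.4454 -0.1536  0.012 ] [ 444.8 -153.8] [52.5  3.8] 11.7
tray 4 [376.5 244. ] [ 0.4571 -0.2072  0.0114] [ 457.1 -207. ] [8.9 0.1] 88.7
tray 40 [376.7 256.2] [ 0.4183 -0.2065  0.013 ] [ 418.2 -208.1] [ 6.1 98.2] 9.9
```

View pics/top_crop.png

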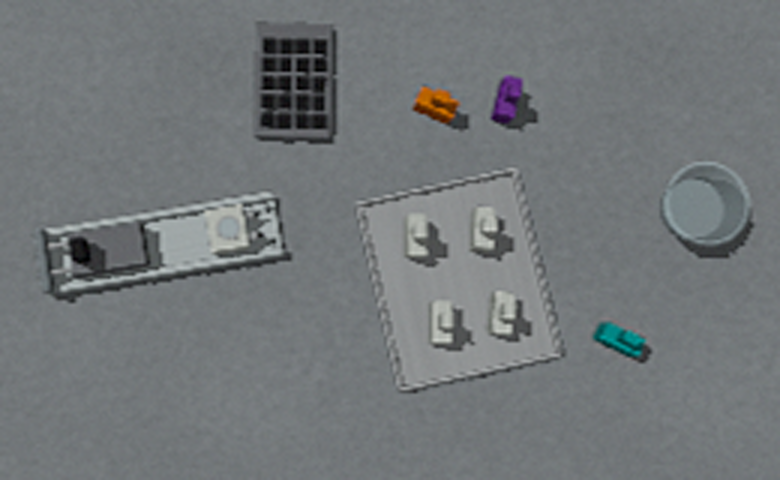

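```bash
python3 - <<'E'
from h import *
from scipy.spatial.transform import Rotation as Ro
o=r.get_obs();M=Ro.from_rotvec(o['orientation']).as_matrix();print(M.round(3),r.finger_overhang)
p=r.grab_frame('wrist');print(p['tool_from_camera'],p['vfov'],p['cx'],p['cy'])
E
```

```text
[[ 0.     0.965  0.263]
 [-0.     0.263 -0.965]
 [-1.     0.     0.   ]] 0.008
[[-9.63628468e-04 -2.59046979e-01  9.65864242e-01 -1.34221599e-01]
 [ 5.50949521e-04 -9.65864681e-01 -2.59046547e-01  6.68511323e-02]
 [ 9.99999384e-01  2.82517814e-04  1.07345651e-03  1.35437164e-04]
 [ 0.00000000e+00  0.00000000e+00  0.00000000e+00  1.00000000e+00]] 65.70646984690485 320.44398479761463 197.59580975524023
```

play_rows(
  plan=[
    [1, 0.025, 0.033, 0, 0.12],
    [1, 0.052, 0.068, 0, 0.25],
    [1, 0.08, 0.105, 0, 0.38],
    [1, 0.108, 0.141, 0, 0.5],
    [1, 0.136, 0.178, 0, 0.63],
    [1, 0.164, 0.214, 0, 0.76],
    [1, 0.192, 0.25, 0, 0.89],
    [1, 0.22, 0.287, 0, 1.02],
    [1, 0.248, 0.324, 0, 1.15],
    [1, 0.276, 0.36, 0, 1.27],
  ],
)

```text
clock: 2.1
tcp_pos: [0.4542, -0.2898, 0.2397]
orientation: [0.023, 1.57, -0.024]
contact_force: [-0.0, 0.6, -0.3]
grip_width: 0.0852
```

play_rows(
  plan=[
    [1, 0.026, 0.034, 0, 0.12],
    [1, 0.052, 0.068, 0.01, 0.19],
    [1, 0.075, 0.1, 0.02, 0.19],
    [1, 0.075, 0.1, 0.02, 0.19],
    [1, 0.075, 0.1, 0.02, 0.19],
  ],
)

```text
clock: 2.6
tcp_pos: [0.5289, -0.1904, 0.2595]
orientation: [-0.124, 1.567, 0.123]
contact_force: [-0.5, -0.9, -0.2]
grip_width: 0.0852
```

```bash
cat >> h.py <<'E'
from scipy.spatial.transform import Rotation as Ro
def wshot(name=None):
    o=r.get_obs();p=r.grab_frame('wrist')
    T=np.eye(4);T[:3,:3]=Ro.from_rotvec(o['orientation']).as_matrix();T[:3,3]=o['tcp_pos']
    p['W']=T@np.array(p['tool_from_camera'])
    if name: cv2.imwrite('pics/'+name,p['pixels'])
    return o,p
def wrays(p):
    v,u=np.mgrid[0:400,0:640].astype(float);F=f(p)
    x=u-p['cx'];y=v-p['cy'];rr=np.hypot(x,y)+1e-9;th=rr/F
    return np.stack([np.sin(th)*x/rr,np.sin(th)*y/rr,np.cos(th)],-1)
def wcloud(p):
    d=wrays(p);P=d/d[...,2:]*p['z_map'][...,None]
    return P@p['W'][:3,:3].T+p['W'][:3,3]
def wplane(p,u,v,z):
    F=f(p);x=u-p['cx'];y=v-p['cy'];rr=np.hypot(x,y)+1e-9;th=rr/F
    d=p['W'][:3,:3]@np.array([np.sin(th)*x/rr,np.sin(th)*y/rr,np.cos(th)]);o=p['W'][:3,3]
    return o+d*(z-o[2])/d[2]
def blobs(C,lo,hi,mn=30):
    z=C[...,2];m=((z>lo)&(z<hi)).astype(np.uint8)
    k,l,s,c=cv2.connectedComponentsWithStats(m)
    for i in range(1,k):
        if s[i,4]<mn: continue
        pts=C[l==i];rc=cv2.minAreaRect(pts[:,:2].astype(np.float32)*1000)
        print(s[i,4],np.round(c[i]),'med z',np.round(np.median(pts[:,2]),4),np.round(rc[0],1),np.round(rc[1],1),round(rc[2],1))
E
python3 - <<'E'
from h import *
o,p=wshot('w1.png');print(o['clock'],o['tcp_pos'],o['contact_force']);C=wcloud(p)
print('knobs');blobs(C,.068,.085)
print('plates');blobs(C,.038,.05)
E
```

```text
2.6 [ 0.52887852 -0.19044144  0.25954063] [-0.51371582 -0.87332284 -0.20740945]
knobs
510 [25. 32.] med z 0.0767 [ 46.6 -30.8] [113.5  33.4] 56.1
176 [362. 179.] med z 0.0756 [ 573.8 -184. ] [15.6 11.8] 1.8
185 [272. 188.] med z 0.0752 [ 481.  -208.5] [12.5 16.9] 82.9
126 [471. 220.] med z 0.0715 [ 717.9 -210.3] [15.5 13.8] 69.2
171 [355. 242.] med z 0.0754 [ 580.2 -256.3] [12.8 16.9] 85.9
160 [274. 243.] med z 0.0754 [ 489.6 -273.1] [13.1 15.7] 83.6
91 [245. 323.] med z 0.0716 [ 461.4 -398.3] [16.9 12. ] 61.2
277 [627. 377.] med z 0.0774 [1524.3 -613.5] [182.7  51.6] 89.9
plates
359 [41. 32.] med z 0.043 [ 48.1 -29. ] [122.   39.8] 58.0
679 [392.  17.] med z 0.0486 [583.5   5.7] [46.5 45.4] 8.6
451 [357. 172.] med z 0.0436 [ 574.2 -183.7] [20.4 45.3] 89.6
456 [277. 181.] med z 0.0435 [ 480.9 -208.2] [20.2 44.9] 88.3
352 [460. 212.] med z 0.0399 [ 717.9 -210.6] [44.7 20.2] 64.2
448 [278. 232.] med z 0.0436 [ 490.5 -272.5] [21.2 44.3] 83.0
426 [351. 230.] med z 0.0436 [ 580.1 -256. ] [20.7 44.7] 85.7
58 [457. 265.] med z 0.0397 [ 734.8 -283.7] [ 7.4 26.8] 63.9
243 [250. 307.] med z 0.0398 [ 461.7 -399. ] [45.  20.7] 64.4
74 [  4. 329.] med z 0.0441 [-246.4 -721.2] [97.7 14.9] 77.5
189 [623. 366.] med z 0.0438 [1502.2 -591.3] [  9.4 206.4] 0.4
```

View pics/w1.png

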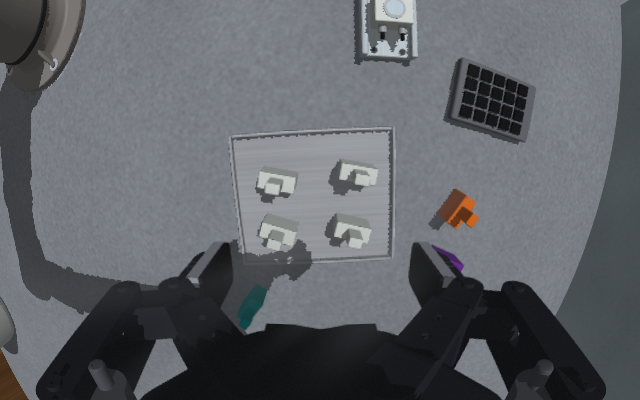

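play_rows(
  plan=[
    [1, 0.015, 0.003, -0.03, -0.08],
    [1, 0.03, 0.006, -0.06, -0.155],
    [1, 0.045, 0.008, -0.1, -0.155],
    [1, 0.045, 0.008, -0.1, -0.155],
  ],
)

```text
clock: 3.05
tcp_pos: [0.5702, -0.1838, 0.1536]
orientation: [0.003, 1.58, 0.001]
contact_force: [-1.5, 0.6, -0.1]
grip_width: 0.0855
```

```bash
python3 - <<'E'
from h import *
o,p=wshot('w2.png');print(o['clock'],o['tcp_pos'],Ro.from_rotvec(o['orientation']).as_matrix().round(3));C=wcloud(p)
print('knobs');blobs(C,.068,.085)
print('plates');blobs(C,.038,.05)
cv2.imwrite('pics/w2c.png',cv2.resize(p['pixels'][100:340,200:480],None,fx=2.5,fy=2.5))
E
```

```text
3.05 [ 0.57016025 -0.1838236   0.1536273 ] [[-0.009  0.001  1.   ]
 [ 0.003  1.    -0.001]
 [-1.     0.003 -0.009]]
knobs
423 [325. 208.] med z 0.0753 [ 574.2 -183.8] [12.4 16. ] 89.8
240 [494. 236.] med z 0.0714 [ 718.1 -210.2] [16.4 13.5] 63.6
316 [206. 236.] med z 0.0751 [ 480.8 -208.3] [12.2 16.6] 85.1
313 [332. 293.] med z 0.0754 [ 580.3 -255.7] [12.  16.2] 88.3
221 [229. 306.] med z 0.0751 [ 491.8 -272.7] [13.7 12.9] 81.2
plates
929 [324. 195.] med z 0.0435 [ 574.3 -183.9] [20.1 44.5] 89.8
667 [477. 223.] med z 0.0398 [ 718.1 -210.4] [44.3 21.5] 65.6
752 [223. 222.] med z 0.0435 [ 481.4 -207.9] [20.2 44.2] 85.7
838 [331. 273.] med z 0.0436 [ 580.8 -256.4] [21.5 44.3] 86.3
439 [247. 288.] med z 0.0435 [ 498.9 -274.4] [21.8 25.5] 81.1
```

View pics/w2c.png

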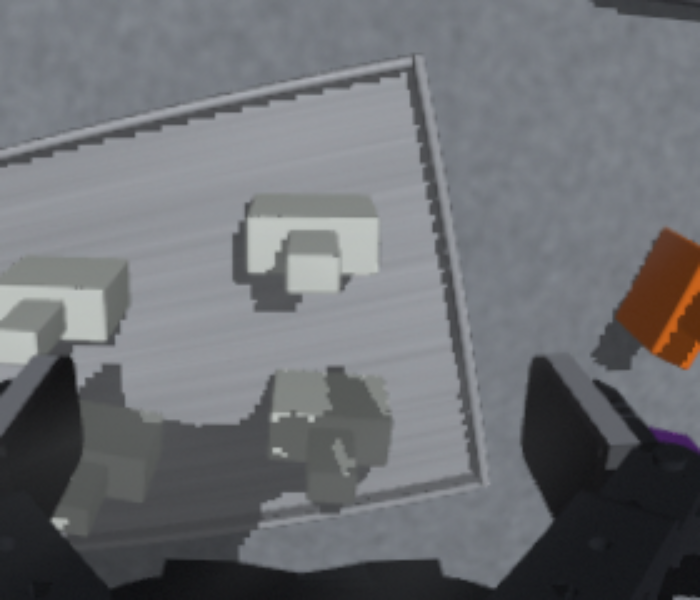

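play_rows(
  plan=[
    [1, 0, -0.001, -0.05, 0],
    [1, 0, -0.001, -0.09, 0],
    [1, 0, -0.001, -0.104, 0],
    [1, 0, -0.001, -0.104, 0],
    [-1, 0, -0.001, -0.104, 0],
    [-1, 0, -0.001, -0.104, 0],
    [-1, 0, -0.001, -0.104, 0],
    [-1, 0, -0.001, -0.104, 0],
    [-1, 0, -0.001, -0.104, 0],
  ],
  force=30,
)

```text
clock: 4.0
tcp_pos: [0.5736, -0.1844, 0.0559]
orientation: [-0.0, 1.57, -0.0]
contact_force: [-0.4, 0.1, -0.0]
grip_width: 0.0151
```

play_rows(
  plan=[
    [-1, 0, 0, 0.03, 0],
    [-1, 0, 0, 0.08, 0],
    [-1, 0, 0.03, 0.12, 0.05],
    [-1, 0, 0.07, 0.145, 0.1],
    [-1, 0, 0.12, 0.145, 0.15],
    [-1, 0, 0.17, 0.145, 0.155],
    [-1, 0, 0.22, 0.145, 0.155],
    [-1, 0, 0.244, 0.145, 0.155],
    [-1, 0, 0.244, 0.145, 0.155],
    [-1, 0, 0.244, 0.145, 0.155],
  ],
)

```text
clock: 5.0
tcp_pos: [0.5731, 0.0598, 0.2002]
orientation: [-0.123, 1.568, 0.122]
contact_force: [-0.2, -0.7, -1.0]
grip_width: 0.0155
```

```bash
python3 - <<'E'
from h import *
o,p=wshot('w3.png');print(o['clock'],o['tcp_pos'],Ro.from_rotvec(o['orientation']).as_matrix().round(3));C=wcloud(p)
print('50');blobs(C,.043,.054,80)
print('walls');blobs(C,.018,.029,80)
print('post');blobs(C,.08,.1,50)
print('held');blobs(C,.15,.3,50)
q=r.grab_frame('side');cv2.imwrite('pics/s3.png',q['pixels'])
E
```

```text
5.0 [0.57310986 0.05979478 0.20020533] [[-0.    -0.156  0.988]
 [-0.001  0.988  0.156]
 [-1.    -0.    -0.   ]]
50
706 [321.  22.] med z 0.0453 [550.7 214.9] [67.3 10.6] 8.7
3620 [321.  99.] med z 0.0495 [561.6 146. ] [46.1 80.1] 8.7
236 [629. 388.] med z 0.0476 [1560.8 -387.8] [102.3  89.1] 55.5
walls
1472 [291. 118.] med z 0.0232 [538.3 119.1] [ 16.5 184.4] 8.9
1459 [351. 116.] med z 0.0233 [595.3 126.5] [ 17.5 182.3] 12.1
513 [  6. 174.] med z 0.0228 [69.7 -0.5] [145.7  26.5] 88.2
89 [321. 202.] med z 0.0244 [579.   37.5] [45.2  1.4] 8.8
114 [419. 266.] med z 0.0198 [705.4 -23.3] [17.2 10.5] 0.1
131 [434. 269.] med z 0.0199 [726.1 -26.2] [16.5 15.7] 1.4
138 [448. 271.] med z 0.0197 [746.7 -27. ] [16.9 16.3] 0.9
128 [462. 273.] med z 0.0198 [767.6 -27.7] [15.3 16.7] 86.2
123 [476. 274.] med z 0.0198 [789.6 -28.3] [15.6 19.1] 86.5
85 [458. 284.] med z 0.0198 [767.2 -43.8] [11.2 17.6] 78.6
114 [471. 286.] med z 0.0199 [788.2 -46.8] [15.8 17.3] 89.0
170 [624. 376.] med z 0.0234 [1503.3 -342.4] [  8.7 183. ] 0.4
192 [  9. 387.] med z 0.023 [-320.4 -739. ] [147.9  86.5] 51.1
post
623 [321.  59.] med z 0.089 [557.5 170.6] [24.1 16.4] 8.7
held
51225 [320. 329.] med z 0.2734 [573.7  65. ] [128.9  32.7] 8.9
```

View pics/w3.png

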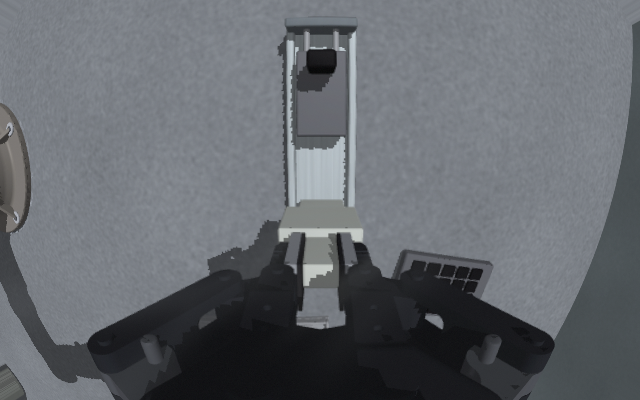

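View pics/s3.png

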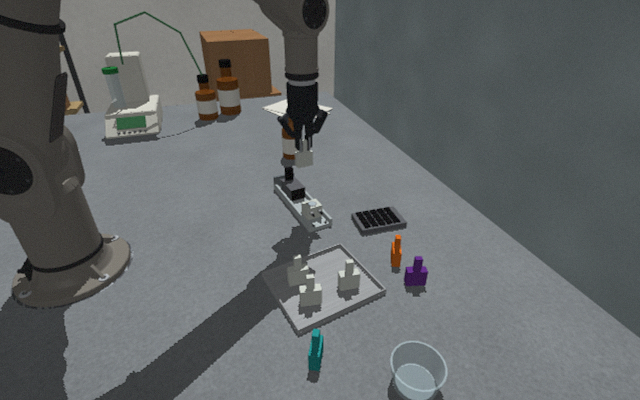

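```bash
python3 - <<'E'
from h import *
o,p=wshot();C=wcloud(p)
a=np.radians(8.7);u=np.array([np.sin(a),-np.cos(a)]);w=np.array([np.cos(a),np.sin(a)])
J=np.array([.56765,.1065])
d=C[...,:2]-J;s=d@u*1000;t=d@w*1000;z=C[...,2]*1000
m=(z>22)&(z<47)&(abs(t)<20)&(s>40)&(s<90)
for zz in range(22,47,3):
    k=m&(z>=zz)&(z<zz+3)
    if k.any(): print(zz,k.sum(),s[k].min().round(1),np.median(s[k]).round(1),s[k].max().round(1))
m=(z>180)&(z<196)&(abs(t)<30)&(s>0)&(s<120)
print('held',m.sum(),np.median(z[m]));
pts=np.c_[s[m],t[m]].astype(np.float32);print(pts.min(0),pts.max(0),cv2.minAreaRect(pts))
dt=(np.array(o['tcp_pos'][:2])-J);print('tcp s,t',dt@u*1000,dt@w*1000)
# plate back(+y) vertical face
m=(z>150)&(z<182)&(abs(t)<18)&(s>0)&(s<120);print('face',m.sum(),np.percentile(s[m],[5,50,95]) if m.any() else 0)
# jaw face edge, jaw top
m=(z>47)&(z<52)&(abs(t)<18)&(s>-60)&(s<20);print('jawtop smax',np.percentile(s[m],[99.5,100]), 't med', )
m=(z>47)&(z<52)&(s>-60)&(s<20)&(abs(t)<30);print('jaw t',t[m].min(),t[m].max())
m=(z>20)&(z<27)&(s>-60)&(s<40)&(abs(t)<45);print('walls t',t[m].min(),t[m].max())
E
```

```text
22 70 68.6 69.6 70.4
25 20 69.8 70.0 70.1
28 20 69.4 69.7 70.0
31 38 69.2 69.6 69.9
34 23 69.4 69.5 69.9
37 19 69.0 69.3 69.6
40 38 68.8 69.2 69.5
43 63 68.8 69.3 70.4
46 18 68.6 69.6 69.8
held 1320 187.6249423158261
[ 38.049854 -22.400518] [47.08934  21.365046] ((42.4593391418457, -0.5135517120361328), (43.813232421875, 8.971220970153809), 89.62113189697266)
tcp s,t 48.960405332032806 -1.7258937457818255
face 1111 [38.45509784 38.92484989 39.38069506]
jawtop smax [-0.76390949 -0.70272799] t med
jaw t -23.632193465910845 23.09769270900396
walls t -35.08829114006378 35.615761300711625
```

play_rows(
  plan=[
    [-1, 0.001, -0.0085, -0.03, 0],
    [-1, 0.001, -0.0085, -0.07, 0],
    [-1, 0.001, -0.0085, -0.1, 0],
    [-1, 0.001, -0.0085, -0.12, 0],
    [-1, 0.001, -0.0085, -0.13, 0],
    [-1, 0.001, -0.0085, -0.135, 0],
    [-1, 0.001, -0.0085, -0.135, 0],
    [-1, 0.001, -0.0085, -0.135, 0],
  ],
)

```text
clock: 5.95
tcp_pos: [0.5751, 0.0512, 0.0664]
orientation: [-0.121, 1.566, 0.121]
contact_force: [0.4, -0.1, -0.1]
grip_width: 0.0154
```

```bash
python3 - <<'E'
from h import *
o,p=wshot('w4.png');print(o['clock'],o['tcp_pos'],o['contact_force'])
E
```

```text
5.95 [0.57514729 0.05116599 0.06635343] [ 0.40015503 -0.08260361 -0.14315335]
```

View pics/w4.png

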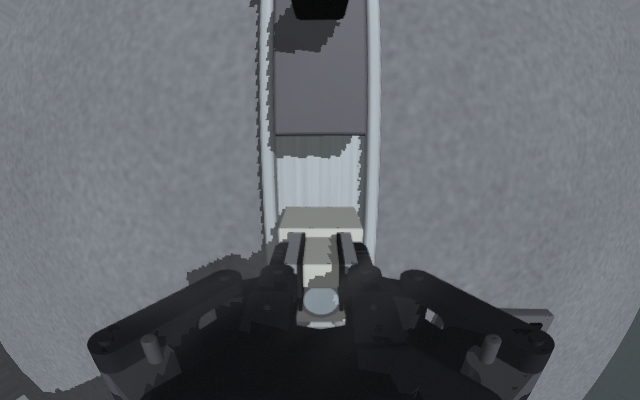

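play_rows(
  plan=[
    [-1, 0, 0, -0.001, 0],
    [-1, 0, 0, -0.002, 0],
    [-1, 0, 0, -0.002, 0],
    [0, 0, 0, -0.002, 0],
    [0, 0, 0, -0.002, 0],
    [0, 0, 0, -0.002, 0],
    [0, 0, 0, 0.03, 0],
    [0, 0, 0, 0.08, 0],
    [0, 0, -0.02, 0.12, 0],
    [0, 0, -0.03, 0.12, 0],
  ],
)

```text
clock: 7.0
tcp_pos: [0.5779, 0.0207, 0.1911]
orientation: [-0.122, 1.557, 0.12]
contact_force: [-0.2, -0.8, -0.4]
grip_width: 0.0429
```

```bash
python3 - <<'E'
from h import *
o,p=wshot('w5.png');print(o['clock'],o['tcp_pos'],o['contact_force']);C=wcloud(p)
a=np.radians(8.7);u=np.array([np.sin(a),-np.cos(a)]);w=np.array([np.cos(a),np.sin(a)])
J=np.array([.56765,.1065])
d=C[...,:2]-J;s=d@u*1000;t=d@w*1000;z=C[...,2]*1000
D=np.stack([s/1000,t/1000,C[...,2]],-1)
print('knob');blobs(D,.078,.088);print('50ish');blobs(D,.047,.055,80)
E
```

```text
7.0 [0.57790385 0.02072719 0.19106165] [-0.15639462 -0.75714377 -0.37201788]
knob
131 [321.  18.] med z 0.0852 [-58.4  -0.2] [ 3.8 23.6] 1.0
329 [321. 160.] med z 0.0835 [55.4  0.1] [11.9 15.9] 0.4
50ish
3777 [321.  55.] med z 0.0495 [-40.4   0.1] [80.  45.9] 0.4
755 [320. 154.] med z 0.0515 [55.7 -0.3] [20.2 42.8] 0.6
2004 [321. 190.] med z 0.0499 [88.6  0.8] [45.2 38.5] 89.7
163 [629. 389.] med z 0.0505 [676.5 900.2] [64.3 98.1] 43.0
```

View pics/w5.png

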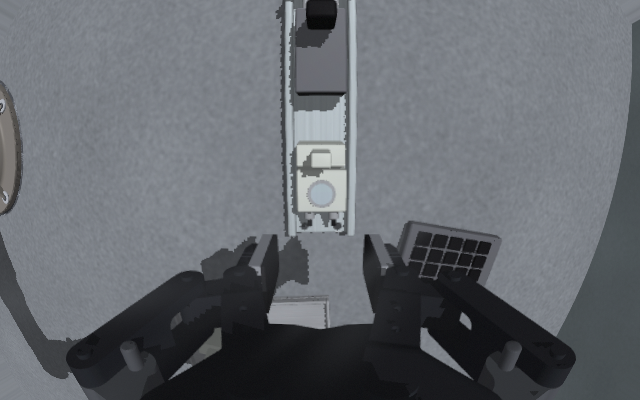

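play_rows(
  plan=[
    [0, -0.015, -0.04, 0, -0.05],
    [0, -0.034, -0.083, 0, -0.1],
    [0, -0.053, -0.128, 0, -0.15],
    [0, -0.071, -0.173, 0, -0.2],
    [0, -0.09, -0.218, 0, -0.232],
    [0, -0.094, -0.229, -0.02, -0.232],
    [0, -0.094, -0.229, -0.03, -0.232],
    [0, -0.094, -0.229, -0.03, -0.232],
  ],
)

```text
clock: 7.85
tcp_pos: [0.479, -0.2061, 0.153]
orientation: [0.062, 1.574, -0.058]
contact_force: [-0.3, -0.0, -0.1]
grip_width: 0.0425
```

```bash
python3 - <<'E'
from h import *
o,p=wshot('w6.png');M=Ro.from_rotvec(o['orientation']).as_matrix();print(o['clock'],o['tcp_pos'],np.degrees(np.arctan2(M[1,2],M[0,2])));C=wcloud(p)
print('knobs');blobs(C,.068,.085)
print('plates');blobs(C,.038,.05)
E
```

```text
7.85 [ 0.47902725 -0.20613892  0.15299938] -4.357507176784356
knobs
167 [574. 191.] med z 0.0715 [ 717.6 -210.3] [16.1 13.3] 65.0
392 [321. 211.] med z 0.0754 [ 480.6 -208.4] [12.4 16. ] 87.0
324 [447. 257.] med z 0.0752 [ 580.3 -255.8] [12.5 17.1] 85.1
131 [564. 265.] med z 0.0714 [ 724.1 -288.1] [12.1 18.5] 74.9
335 [338. 286.] med z 0.0754 [ 489.5 -272.8] [13.2 15.8] 82.0
plates
517 [553. 184.] med z 0.0398 [ 718.1 -210.2] [44.4 21.6] 65.8
980 [321. 198.] med z 0.0435 [ 480.6 -208.5] [20.8 44.4] 88.8
741 [432. 241.] med z 0.0436 [ 580.2 -256.3] [21.1 45.3] 85.6
348 [545. 252.] med z 0.0399 [ 723.1 -287.9] [19.8 45.5] 75.8
846 [337. 267.] med z 0.0436 [ 490.  -272.8] [21.2 43.9] 81.1
245 [ 14. 391.] med z 0.0441 [-337.6 -645.4] [176.2  34.4] 6.3
```

View pics/w6.png

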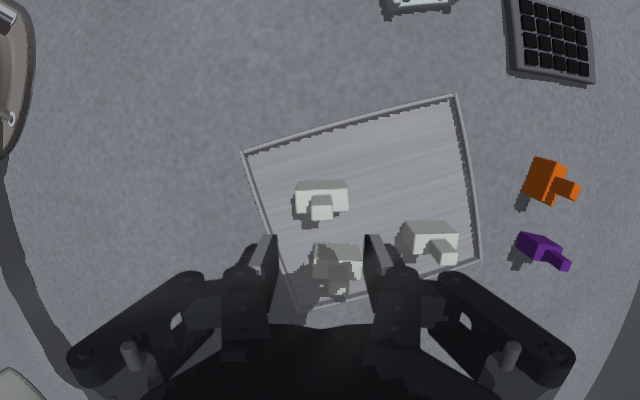

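play_rows(
  plan=[
    [0, 0.0015, -0.0025, -0.04, 0.045],
    [0, 0.0015, -0.0025, -0.08, 0.045],
    [0, 0.0015, -0.0025, -0.097, 0.045],
    [0, 0.0015, -0.0025, -0.097, 0.045],
    [-1, 0.0015, -0.0025, -0.097, 0.045],
    [-1, 0.0015, -0.0025, -0.097, 0.045],
    [-1, 0.0015, -0.0025, -0.097, 0.045],
    [-1, 0.0015, -0.0025, -0.097, 0.045],
    [-1, 0.0015, -0.0025, -0.06, 0.045],
    [-1, 0.0015, -0.0025, -0.02, 0.045],
  ],
  force=30,
)

```text
clock: 8.9
tcp_pos: [0.4808, -0.2099, 0.1356]
orientation: [0.026, 1.573, -0.024]
contact_force: [1.8, -0.8, -0.4]
grip_width: 0.0153
```

play_rows(
  plan=[
    [-1, 0, 0, 0.04, 0],
    [-1, 0.012, 0.038, 0.06, 0.03],
    [-1, 0.026, 0.08, 0.06, 0.06],
    [-1, 0.041, 0.126, 0.06, 0.1],
    [-1, 0.056, 0.173, 0.06, 0.14],
    [-1, 0.071, 0.219, 0.06, 0.183],
    [-1, 0.085, 0.264, 0.06, 0.183],
    [-1, 0.0915, 0.283, 0.06, 0.183],
    [-1, 0.0915, 0.283, 0.06, 0.183],
    [-1, 0.0915, 0.283, 0.06, 0.183],
  ],
)

```text
clock: 9.9
tcp_pos: [0.5731, 0.0723, 0.1954]
orientation: [-0.119, 1.568, 0.118]
contact_force: [-1.0, 0.2, -1.3]
grip_width: 0.0154
```

```bash
python3 - <<'E'
from h import *
o,p=wshot('w7.png');M=Ro.from_rotvec(o['orientation']).as_matrix();print(o['clock'],o['tcp_pos'],np.degrees(np.arctan2(M[1,2],M[0,2])));C=wcloud(p)
a=np.radians(8.7);u=np.array([np.sin(a),-np.cos(a)]);w=np.array([np.cos(a),np.sin(a)])
J=np.array([.56765,.1065])
d=C[...,:2]-J;s=d@u*1000;t=d@w*1000;z=C[...,2]*1000
zt=o['tcp_pos'][2]*1000
m=(z>zt-20)&(z<zt-6)&(abs(t)<30)&(s>-30)&(s<60);pts=np.c_[s[m],t[m]].astype(np.float32);print(pts.min(0),pts.max(0),cv2.minAreaRect(pts),np.median(z[m]))
m=(z>zt-50)&(z<zt-18)&(abs(t)<18)&(s>-30)&(s<80);print('face',m.sum(),np.percentile(s[m],[5,50,95]))
dt=(np.array(o['tcp_pos'][:2])-J);print('tcp s,t',dt@u*1000,dt@w*1000)
m=(z>47)&(z<52)&(s>-60)&(s<20)&(abs(t)<30);print('jaw',t[m].min(),t[m].max(),s[m].max())
E
```

```text
9.9 [0.57312584 0.07234671 0.19537255] 8.677693310260999
[ 23.481638 -20.338228] [34.09826  23.691294] ((28.622032165527344, 1.7051658630371094), (44.006072998046875, 10.545812606811523), 89.4307861328125) 180.13792290830514
face 1102 [23.6405503  24.10720733 24.53490518]
tcp s,t 34.588595931599514 0.24677614893853836
jaw -23.26449927869354 23.182211461600417 0.13766255715117887
```

View pics/w7.png

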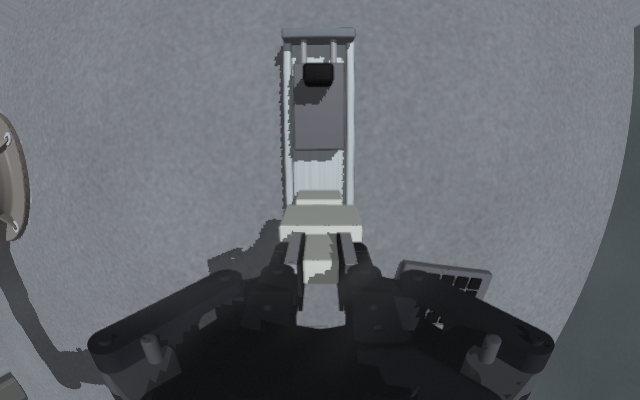

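play_rows(
  plan=[
    [-1, -0.002, 0.0015, -0.03, 0],
    [-1, -0.002, 0.0015, -0.07, 0],
    [-1, -0.002, 0.0015, -0.1, 0],
    [-1, -0.002, 0.0015, -0.118, 0],
    [-1, -0.002, 0.0015, -0.126, 0],
    [-1, -0.002, 0.0015, -0.128, 0],
    [-1, -0.002, 0.0015, -0.128, 0],
    [-1, -0.002, 0.0015, -0.128, 0],
  ],
)

```text
clock: 10.75
tcp_pos: [0.5722, 0.074, 0.0685]
orientation: [-0.118, 1.565, 0.118]
contact_force: [-0.3, 0.3, -0.2]
grip_width: 0.0152
```

```bash
python3 - <<'E'
from h import *
o,p=wshot('w8.png');print(o['clock'],o['tcp_pos'],o['contact_force'])
E
```

```text
10.75 [0.57217126 0.07399617 0.06849787] [-0.29038238  0.31494548 -0.2444455 ]
```

View pics/w8.png

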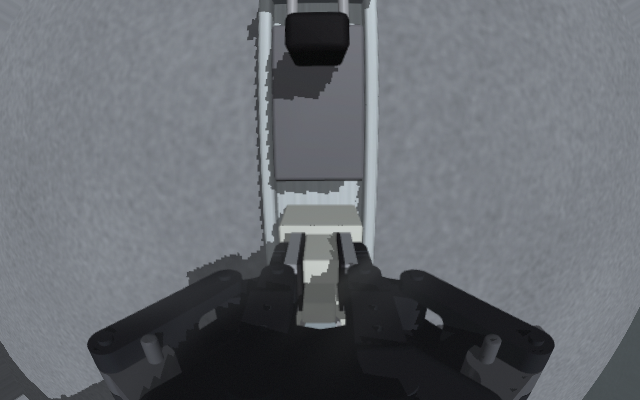

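Spacer B hangs in the channel at (320,225), clear of the jaw and walls, about 3-4 mm above the floor with no contact. I'll lower it, release, lift, and back off toward the jaw side.

play_rows(
  plan=[
    [-1, 0, 0, -0.002, 0],
    [-1, 0, 0, -0.0035, 0],
    [-1, 0, 0, -0.004, 0],
    [-1, 0, 0, -0.004, 0],
    [0, 0, 0, -0.004, 0],
    [0, 0, 0, -0.004, 0],
    [0, 0, 0, -0.004, 0],
    [0, 0, 0, 0.03, 0],
    [0, 0, 0, 0.08, 0],
    [0, 0, 0, 0.11, 0],
  ],
)

```text
clock: 11.8
tcp_pos: [0.5722, 0.0748, 0.18]
orientation: [-0.118, 1.565, 0.119]
contact_force: [0.9, 0.1, 0.1]
grip_width: 0.0429
```

```bash
python3 - <<'E'
from h import *
print(r.get_obs()['joints'].round(2))
E
```

```text
[ 0.21  0.44 -0.58  1.82  0.29  0.96 -0.34]
```

play_rows(
  plan=[
    [0, -0.002, 0.01, 0.01, -0.14],
    [0, -0.004, 0.02, 0.01, -0.29],
    [0, -0.006, 0.03, 0.01, -0.43],
    [0, -0.008, 0.045, 0.01, -0.58],
    [0, -0.009, 0.06, 0.01, -0.72],
    [0, -0.011, 0.07, 0.01, -0.87],
    [0, -0.013, 0.08, 0.01, -1.01],
    [0, -0.014, 0.09, 0.01, -1.16],
    [0, -0.0145, 0.096, 0.01, -1.3],
    [0, -0.0145, 0.096, 0.01, -1.44],
  ],
)

```text
clock: 12.8
tcp_pos: [0.5564, 0.1716, 0.187]
orientation: [1.002, 1.329, -1.002]
contact_force: [-0.2, 0.3, 0.3]
grip_width: 0.0426
```

play_rows(
  plan=[
    [0, 0, 0, 0, -0.13],
    [0, 0, 0, 0, -0.13],
    [0, 0, 0, 0, -0.13],
  ],
)

```text
clock: 13.1
tcp_pos: [0.5567, 0.1702, 0.187]
orientation: [1.094, 1.279, -1.094]
contact_force: [-0.1, -0.2, 0.5]
grip_width: 0.0425
```

```bash
python3 - <<'E'
from h import *
o,p=wshot('w9.png');M=Ro.from_rotvec(o['orientation']).as_matrix();print(o['clock'],o['tcp_pos'],np.degrees(np.arctan2(M[1,2],M[0,2])),o['joints'].round(2));C=wcloud(p)
a=np.radians(8.7);u=np.array([np.sin(a),-np.cos(a)]);w=np.array([np.cos(a),np.sin(a)])
J=np.array([.56765,.1065])
d=C[...,:2]-J
D=np.stack([d@u,d@w,C[...,2]],-1)
print('knob/post');blobs(D,.078,.095);print('50ish');blobs(D,.047,.055,80)
dt=(np.array(o['tcp_pos'][:2])-J);print('tcp s,t',dt@u*1000,dt@w*1000)
E
```

```text
13.1 [0.55669246 0.17022746 0.1870442 ] -81.09251692186739 [-0.19  0.4  -0.27  1.82  0.13  0.94 -1.93]
knob/post
772 [82. 87.] med z 0.0861 [-295.3  110.3] [69.6 32.7] 79.7
578 [319. 200.] med z 0.0892 [-65.5   0.3] [14.3 23.3] 0.1
279 [434. 198.] med z 0.0833 [31.4  1.1] [16.3 12.3] 89.3
250 [459. 199.] med z 0.0833 [55.4  0.6] [11.7 16.2] 4.2
131 [  3. 392.] med z 0.0821 [-904.8 -541.8] [159.   36.7] 48.7
50ish
273 [104.  88.] med z 0.0512 [-293.   109.2] [68.  28.2] 77.9
3556 [351. 188.] med z 0.0495 [-40.    0.7] [46.1 80.4] 89.9
656 [421. 186.] med z 0.0515 [31.7  1.8] [43.4 20.4] 89.7
1382 [476. 188.] med z 0.05 [88.9  1.2] [41.4 46.3] 0.4
346 [446. 177.] med z 0.0516 [55.2 12.5] [20.3 19.9] 1.4
142 [445. 208.] med z 0.0516 [ 55.7 -18.7] [13.4 18.6] 60.1
223 [ 13. 362.] med z 0.0512 [-768.9 -404.1] [197.6  21.5] 82.5
tcp s,t -64.6516502548013 -1.1919974927981596
```

View pics/w9.png

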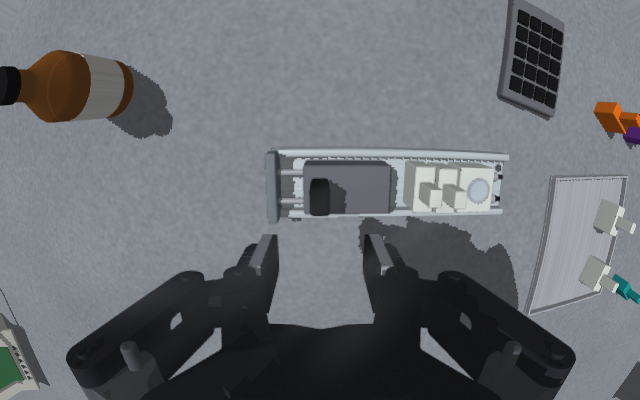

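play_rows(
  plan=[
    [0, 0.001, 0, -0.04, 0],
    [0, 0.001, 0, -0.08, 0],
    [0, 0.001, 0, -0.11, 0],
    [0, 0.001, 0, -0.12, 0],
    [0, 0.001, 0, -0.12, 0],
    [-1, 0.001, 0, -0.12, 0],
    [-1, 0.001, 0, -0.12, 0],
    [-1, 0.001, 0, -0.12, 0],
    [-1, 0.001, 0, -0.12, 0],
  ],
  force=60,
)

```text
clock: 14.05
tcp_pos: [0.5591, 0.1715, 0.0693]
orientation: [1.099, 1.276, -1.093]
contact_force: [-1.6, 2.0, 6.5]
grip_width: 0.015
```

play_rows(
  plan=[
    [-1, 0, 0, 0.002, 0],
    [-1, 0.001, -0.005, 0.002, 0],
    [-1, 0.0015, -0.01, 0.002, 0],
    [-1, 0.0023, -0.015, 0.002, 0],
    [-1, 0.003, -0.02, 0.002, 0],
    [-1, 0.0038, -0.025, 0.002, 0],
    [-1, 0.0038, -0.025, 0.002, 0],
    [-1, 0.0038, -0.025, 0.002, 0],
  ],
)

```text
clock: 14.85
tcp_pos: [0.5629, 0.1468, 0.0695]
orientation: [1.099, 1.277, -1.092]
contact_force: [5.3, 5.7, -9.0]
grip_width: 0.0152
```

```bash
cat > m.py <<'E'
from h import *
import sys
o,p=wshot(sys.argv[1]);M=Ro.from_rotvec(o['orientation']).as_matrix();print(o['clock'],o['tcp_pos'],np.degrees(np.arctan2(M[1,2],M[0,2])),o['contact_force'].round(1),o['grip_width']);C=wcloud(p)
a=np.radians(8.7);u=np.array([np.sin(a),-np.cos(a)]);w=np.array([np.cos(a),np.sin(a)])
J=np.array([.56765,.1065])
d=C[...,:2]-J
D=np.stack([d@u,d@w,C[...,2]],-1)
D[(abs(D[...,1])>.04)|(D[...,0]>.12)|(D[...,0]<-.12)]=np.nan
print('knob/post');blobs(D,.078,.095);print('50ish');blobs(D,.047,.055,40)
print('push along u',-(o['contact_force'][:2]@u))
dt=(np.array(o['tcp_pos'][:2])-J);print('tcp s,t',dt@u*1000,dt@w*1000)
E
python3 m.py w10.png
```

```text
14.85 [0.56291437 0.14682175 0.0694549 ] -81.23668311555286 [ 5.3  5.7 -9. ] 0.015177368172350079
knob/post
2950 [320. 269.] med z 0.0889 [-40.4   1.3] [42.2 26.5] 0.1
800 [475. 265.] med z 0.0833 [34.6  1.5] [16.8 12.7] 88.6
691 [507. 264.] med z 0.0832 [54.9  0.4] [13.  16.5] 0.9
50ish
11732 [427. 230.] med z 0.0498 [27.2  0.8] [164.9  46.4] 0.2
push along u 4.794572297724004
tcp s,t -40.57411825592856 1.417956074385532
```

View pics/w10.png

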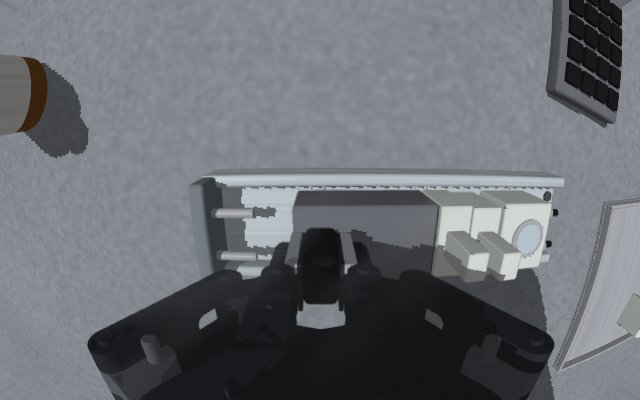

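play_rows(
  plan=[
    [-1, 0.0007, 0, -0.0011, 0],
    [-1, 0.0009, -0.001, -0.0011, 0],
    [-1, 0.001, -0.002, -0.0011, 0],
    [-1, 0.001, -0.002, -0.0011, 0],
  ],
)

```text
clock: 15.3
tcp_pos: [0.5632, 0.1454, 0.0693]
orientation: [1.098, 1.278, -1.092]
contact_force: [-0.2, 5.9, 2.0]
grip_width: 0.0154
```

play_rows(
  plan=[
    [-1, 0, -0.0005, 0, 0],
    [-1, 0.0002, -0.001, 0, 0],
    [-1, 0.0002, -0.001, 0, 0],
  ],
)

```text
clock: 15.6
tcp_pos: [0.5633, 0.1447, 0.0693]
orientation: [1.098, 1.278, -1.092]
contact_force: [-1.3, 5.9, 1.6]
grip_width: 0.0151
```

play_rows(
  plan=[
    [-1, 0, -0.0005, 0, 0],
    [-1, 0.0001, -0.001, 0, 0],
    [-1, 0.0001, -0.001, 0, 0],
  ],
)

```text
clock: 15.9
tcp_pos: [0.5635, 0.1437, 0.0694]
orientation: [1.098, 1.278, -1.092]
contact_force: [-0.6, 5.3, 1.6]
grip_width: 0.0151
```

play_rows(
  plan=[
    [-1, 0, -0.0005, 0, 0],
    [-1, 0.0001, -0.001, 0, 0],
    [-1, 0.0001, -0.001, 0, 0],
  ],
)

```text
clock: 16.2
tcp_pos: [0.5636, 0.1427, 0.0694]
orientation: [1.098, 1.278, -1.092]
contact_force: [-0.5, 6.1, 0.7]
grip_width: 0.0152
```

play_rows(
  plan=[
    [-1, 0, -0.0005, 0, 0],
    [-1, 0.0001, -0.001, 0, 0],
    [-1, 0.0001, -0.001, 0, 0],
  ],
)

```text
clock: 16.5
tcp_pos: [0.5637, 0.1421, 0.0693]
orientation: [1.099, 1.278, -1.092]
contact_force: [0.3, 6.2, 1.6]
grip_width: 0.015
```

play_rows(
  plan=[
    [-1, 0, -0.0005, 0, 0],
    [-1, 0.0001, -0.001, 0, 0],
    [-1, 0.0001, -0.001, 0, 0],
  ],
)

```text
clock: 16.8
tcp_pos: [0.5637, 0.1421, 0.0694]
orientation: [1.099, 1.279, -1.09]
contact_force: [0.3, 8.4, -0.3]
grip_width: 0.0153
```

```bash
python3 m.py w11.png
```

```text
16.8 [0.5637179  0.14208827 0.06937811] -81.14015762683223 [ 0.3  8.4 -0.3] 0.01534070740059973
knob/post
2953 [320. 269.] med z 0.0889 [-35.6   1.5] [42.4 26.2] 0.0
805 [474. 266.] med z 0.0832 [39.1  1.4] [12.8 16.8] 0.6
706 [506. 265.] med z 0.0832 [58.8  0.3] [16.5 13.2] 89.7
50ish
11479 [425. 230.] med z 0.0498 [29.7  1.1] [160.5  45.8] 0.2
push along u 8.240880232413268
tcp s,t -35.77355667533215 1.496250489113691
```

View pics/w11.png

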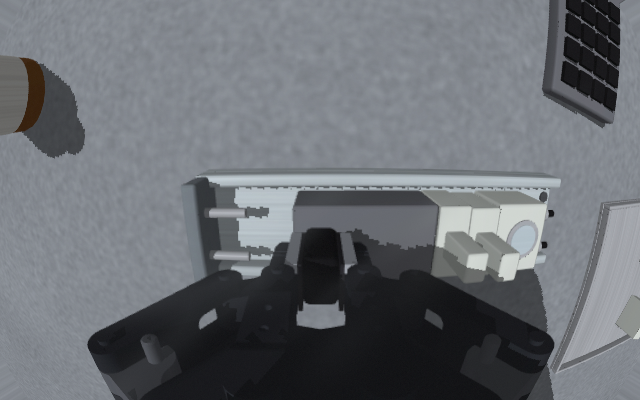

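play_rows(
  plan=[
    [-1, 0, -0.0005, 0, 0],
    [-1, 0.0001, -0.001, 0, 0],
    [-1, 0.0001, -0.001, 0, 0],
    [-1, 0.0001, -0.001, 0, 0],
  ],
)

```text
clock: 17.25
tcp_pos: [0.5637, 0.1421, 0.0694]
orientation: [1.099, 1.28, -1.089]
contact_force: [-0.0, 11.6, -0.3]
grip_width: 0.0148
```

play_rows(
  plan=[
    [-1, 0.0001, -0.001, 0, 0],
    [-1, 0.0002, -0.0015, 0, 0],
    [-1, 0.0003, -0.002, 0, 0],
    [-1, 0.0003, -0.002, 0, 0],
    [-1, 0.0003, -0.002, 0, 0],
  ],
)

```text
clock: 17.75
tcp_pos: [0.5637, 0.1421, 0.0694]
orientation: [1.1, 1.282, -1.087]
contact_force: [-1.1, 14.6, -0.2]
grip_width: 0.0152
```

play_rows(
  plan=[
    [-1, 0.0001, -0.001, 0, 0],
    [-1, 0.0003, -0.0015, 0, 0],
    [-1, 0.0003, -0.0025, 0, 0],
    [-1, 0.0003, -0.0025, 0, 0],
    [-1, 0.0003, -0.0025, 0, 0],
    [-1, 0.0003, -0.0025, 0, 0],
  ],
)

```text
clock: 18.35
tcp_pos: [0.5637, 0.142, 0.0695]
orientation: [1.101, 1.285, -1.084]
contact_force: [-1.1, 19.9, -2.2]
grip_width: 0.0149
```

play_rows(
  plan=[
    [-1, 0, 0, 0, 0],
    [-1, 0, 0, 0, 0],
    [-1, 0, 0, 0, 0],
    [-1, 0, 0, 0, 0],
    [-1, 0, 0, 0, 0],
    [-1, 0, 0, 0, 0],
    [-1, 0, 0, 0, 0],
    [-1, 0, 0, 0, 0],
    [-1, 0, 0, 0, 0],
    [-1, 0, 0, 0, 0],
  ],
)

```text
clock: 19.35
tcp_pos: [0.5637, 0.142, 0.0695]
orientation: [1.101, 1.285, -1.084]
contact_force: [-1.8, 21.9, -2.1]
grip_width: 0.0151
```

```bash
python3 m.py w12.png; python3 -c "
from h import *
q=r.grab_frame('side');cv2.imwrite('pics/s12.png',cv2.resize(q['pixels'][110:350,200:460],None,fx=2.5,fy=2.5))"
```

```text
19.35 [0.56372398 0.14201728 0.0694534 ] -80.9252799246793 [-1.8 21.9 -2.1] 0.015054295159624158
knob/post
2950 [320. 269.] med z 0.0889 [-37.6   6.8] [32.9 34.2] 53.3
809 [474. 266.] med z 0.0833 [38.8  1.3] [17.  12.6] 87.8
703 [506. 266.] med z 0.0831 [59.1  0.1] [13.4 16.9] 0.4
50ish
11466 [425. 231.] med z 0.0498 [29.2  1.1] [159.8  45.5] 0.4
push along u 21.928011696906836
tcp s,t -35.70247167973371 1.4915225420784186
```

View pics/w12.png

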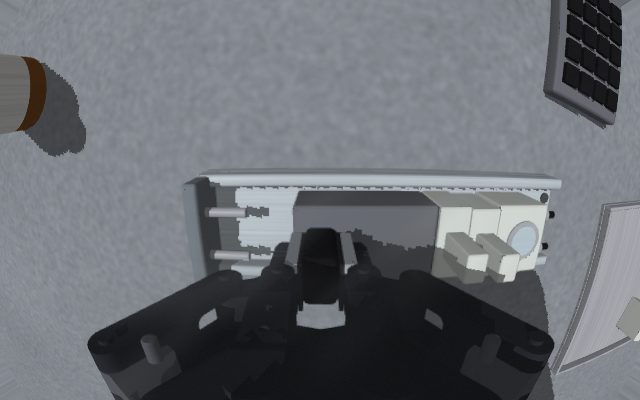

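View pics/s12.png

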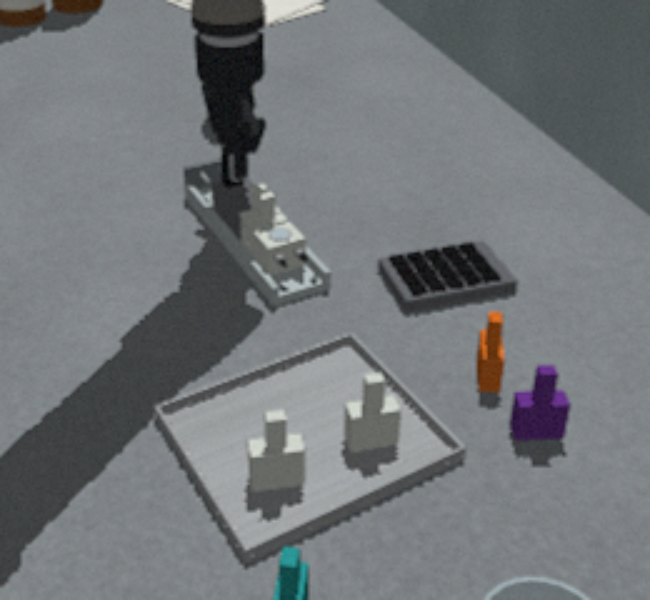

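```bash
python3 -c "
from h import *
print(r.get_obs()['contact_force'], r.hand_in())"
```

```text
the job is handed in; nothing more can be done
[-1.02866984 21.37897301 -1.66164617] None
```

I stood two white spacers upright in the clamp's channel and handed the job in while the gripper held the jaw post and pushed the stack against the cell.

**Spacers used:** The open gap measured about 69.5 mm, so two spacers were enough. The jaw stopped against the stack after about 29.7 mm of its 36 mm stroke. The other two spacers still stand on the tray.

**Last checks:**
- **Push:** it held steady at about 21–22 N. The spring takes about 5 N of that, so I work out roughly 16 N of squeeze. That squeeze is calculated, not measured.
- **Position:** as the push rose from 8 to 22 N, the tool moved only about 0.1 mm. The spacers stand 20 mm apart, face to face between jaw and cell, and the gripper is clear of them.
- **Bystanders:** in the last pictures the orange, purple and turquoise look-alikes and the keypad stand where they were. The reagent bottle and the dish show only in part, and I never reached near them.
- **Time:** about 19.5 s of the 72 s limit.

**What disagreed:** the top camera put things up to 4–5 mm away from where the wrist camera did, and gave a gap of 71.7 mm. I used the wrist camera, and the measured jaw travel fits its 69.5 mm.

**Side forces:** while gripping and first pushing the jaw, the tool briefly saw side loads of up to about 9 N from slight misalignment. I trimmed these to about 2 N before the final squeeze.

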